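# Hold the mould press open for inspection

### The job

Unlock the small wax-mould press: swing its locking lever a quarter turn clockwise, all the way to its stop, while the lid stays shut. Then raise the lid by the bar along its front edge to 50 degrees from closed and keep it there so that the wax pattern inside can be inspected; the lid springs shut if let go, so finish while still holding it in the gripper. Leave the spirit lamp and the round tin beside it where they are.

Things in the scene. Friction and masses are not known exactly. Their poses are not given: they have to be found in the camera images.
- press: Wax-mould press screwed to the bench (it cannot move): an aluminium block 90 x 110 mm on a dark steel base plate, with a hinged aluminium lid and a locking lever. Origin on the bench under the centre of the block; x from the front bar towards the hinge, y to its left along the hinge, z up. Block top at z = 40 mm, closed lid from z = 41 to 51 mm with a thin raised pad on it up to 54 mm.
- press_lid (a joint): Lid angle in rad: 0 shut, grows as the front edge rises, end stop 1.4; 50 degrees is 0.873. Gravity and a spring pull it shut; at the bar that takes about 1.5 to 3 N to hold up. It is locked down by the lever's nose until the lever has been turned by more than about 1.2.
- lid_hinge (a point): Middle of the lid's hinge line, at [49, 0, 46] mm in the press frame; the line runs along the press's y.
- lid_bar (a point): Middle of the lid's pull bar: a level steel bar 10 mm in diameter and 90 mm long, parallel to the hinge and 134 mm from it, in the lid's plane (height 46 mm when shut). It is carried at its two ends by 8 mm arms on the lid's front edge; the free gap between bar and lid edge is 35 mm, and nothing lies under the bar for 36 mm.
- press_lever (a joint): Lever angle in rad: 0 with its nose straight across the lid (locked), grows clockwise seen from above, stop at 1.571 with the nose beside the lid, pointing to the press's +x, and the grip towards its -x. It stays where it is left (light friction, about 1 N at the grip).
- lever_pivot (a point): On the lever's upright turning axis at the height of lever_grip, at [0, -80, 87] mm in the press frame. The lever arm lies from 53 to 63 mm above the bench.
- lever_grip (a point): Middle of the upright black round grip at the outer end of the lever: 16 mm in diameter, free from 63 to 102 mm above the bench, this point 87 mm above the bench and 70 mm from the pivot axis. At lever angle 0 it lies to the press's -y from the pivot; at the stop it lies to its -x.
- lamp_mid (a point): Bystander: spirit lamp, white round flask 68 mm in diameter, 80 mm high, standing on the left of the press; the point is half-way up.
- tin_mid (a point): Bystander: round shut white tin, 76 mm in diameter, 29 mm high, on the right of the press; the point is half-way up.

How it is judged:
By the outcome, as a careful person would: the job done as asked, in the order asked, and still so for the second after the job is handed in, while the arm keeps its last pose, push and grip.
It also fails if it takes over 51 s, if anything falls off the work surface, if the arm or the gripper's body presses on something with over 40 N, if the wrist force passes 120 N, or if a joint passes its speed limit or range.

### The arm

A 6-joint arm with a two-finger parallel gripper is mounted at the origin on a cart in front of the work surface, level with it; the furniture and walls round the work are solid. World frame = base frame: x ahead of the robot, y to its left, z up, the work surface at z = 0. Lengths are in m, angles in rad, forces in N, time in s.
With the tool pointing down it reaches from about 0.275 to 0.85 m from the base axis. Payload 19 kg.
Tool frame: the origin (TCP) lies midway between the tips of the shut fingers; the grasp point (between the pads) lies 19 mm behind it (env.grip_point_offset is the distance from the TCP to the grasp point, in m); z points along the fingers, y is the direction in which the jaws open and shut (so a half turn about z gives the same grasp; the last joint's range is limited). The gripper opens to 85 mm and grips with 20 to 120 N. Pads are 22 mm wide; open, the fingers measure 114 mm over their backs; the gripper's body (76 mm by 85 mm) begins 54 mm behind the grasp point. The pads swing forward as they close: fully open they stand 13 mm farther back than shut.
Start: joints at [1.145, 0.15, 1.437, -0, 1.554, -0.134], TCP at [0.165, 0.551, 0.231] pointing down, gripper open.
Joint ranges: [-2.8, 2.8], [-0.68, 2.1], [0.12, 2.68], [-1.39, 4.53], [0.16, 2.79], [-2.81, 2.81]. Speed limits (rad/s): [1.89, 1.89, 2.22, 3.01, 3.01, 3.01].

### API

Orientations are given as a rotation vector (axis times angle).
In Python, from workcell import env gives the robot as it stands.
- The arm moves only by the tool play_rows, never from a script. Its argument "targets" is a list of rows, each a list of 7 numbers: the finger opening in m, from 0 to 0.0854, then the shift along the tool's x, y, z in m, then the turn, a rotation vector about the tool's x, y, z in degrees. In form: [[grip, dx, dy, dz, rx, ry, rz], ...]. A call has 1 to 8 rows; each row is the pose to reach, as a shift and turn from the pose commanded when the call began, along the tool's axes at that moment; what a row does not reach only later rows make up. A row lasts 1/10 s, in which the tool goes at most 50 mm and 8.59 degrees, less where a joint would pass 70% of its speed; a pose out of reach is approached as far as the arm can. A call with a gripper value outside its range is refused whole. The fingers move at their own pace and stop on an object; "newtons" is the grip in N (left out, the last holds). Time passes only in rows, so rows that repeat a pose let the fingers close. It gives the time, the measured TCP pose, the force and the opening at its end, in the units of the state.
- env.sense(): the state, without advancing time (a new reading comes with each control period).
- env.grab_frame(name): name is "scene" or "top"; returns (picture, depth): 420x560x3 uint8, red, green, blue; 420x560 float32, m along the optical axis (not along the pixel's ray), 0 where there is no reading.
- env.get_calibration(name): a dict with "K" (3x3 intrinsics, pixels), "dist" ([k1, k2, p1, p2, k3] as OpenCV has them; the pictures are not rectified), "camera_from_world" (4x4, takes a point from world to camera coordinates). Camera axes: x right, y up, looking along -z (the intrinsics and any distortion apply to the point x, -y, -z); pixel columns grow to the right and rows downward; lengths in m; the calibration is good to about 2 mm. A picture is of the moment at which its call begins. get_calibration takes no time and is no camera call.
- env.sign_off(): hands the job in, once; it reports no verdict.
The state is a dict: "time": time; "joint_positions": joint angles; "joint_velocities": joint speeds; "effort": joint torques, N m; "eef_pos": TCP position; "orientation": TCP orientation; "force": force on the tool from outside, world axes, zero at the start; "torque": the same for the moment, N m; "finger_gap": finger opening in m.
Only numpy, scipy, OpenCV 4.12 (cv2) and the standard library are available. Lean on these libraries where they do the work, as an engineer would, in place of code of your own. Each camera call takes 0.05 s, during which the arm holds its last target.

## Working session

There is one attempt and no reset: what is moved stays moved. The work goes in short steps, Python scripts to look and compute and a tool call to move; the robot and the scene stay as the last step left them, time stands still between calls to the robot, and variables do not carry over. Pictures are saved under pics/ and viewed, and the job is handed in when it is done.

Besides the shell and the picture viewer there is one more tool, called after "Call:" as name(argument=value, ...) on one line, values as JSON. play_rows: Moves the arm, as the interface text tells. Its arguments: {"type":"object","properties":{"targets":{"type":"array","items":{"type":"array","items":{"type":"number"}}},"newtons":{"type":"number"}},"required":["targets"]}

```bash
mkdir -p pics; ls
cat > h.py <<'E'
import numpy as np, cv2
from workcell import env
E
python3 - <<'E'
from h import *
print(env.sense())
for n in ("scene","top"):
    p,d=env.grab_frame(n); cv2.imwrite(f"pics/{n}0.png",p[:,:,::-1]); np.savez(f"pics/{n}0.npz",p=p,d=d)
    c=env.get_calibration(n); print(n,c)
E
```

```text
pics
{'time': 0.0, 'joint_positions': array([ 1.14502453e+00,  1.50969692e-01,  1.43801674e+00, -1.59243128e-05,
        1.55383138e+00, -1.33988495e-01]), 'joint_velocities': array([-0.00216074, -0.00201595, -0.00102005,  0.0010031 ,  0.00081426,
        0.00075105]), 'effort': array([ 3.51899449e-03, -7.13057899e+01, -5.70889735e+01,  2.02615033e-04,
        8.68146541e-03, -5.42155163e-06]), 'eef_pos': array([0.16531652, 0.55045731, 0.23069188]), 'orientation': array([-4.56660488e-01, -3.10789831e+00,  1.85631278e-03]), 'force': array([-0.16441717, -0.03436264,  0.03262464]), 'torque': array([-0.0116172 ,  0.05290688, -0.0117528 ]), 'finger_gap': 0.08547484623464166}
scene {'K': array([[526.30783444,   0.        , 275.07288578],
       [  0.        , 526.30783444, 216.53890549],
       [  0.        ,   0.        ,   1.        ]]), 'dist': array([-0.18810681,  0.        ,  0.        ,  0.        ,  0.        ]), 'camera_from_world': array([[ 0.56254096, -0.82665732,  0.0136142 , -0.22307488],
       [ 0.59079285,  0.41344536,  0.69283962, -0.40170891],
       [-0.57836967, -0.38170749,  0.72096318, -0.75919369],
       [ 0.        ,  0.        ,  0.        ,  1.        ]])}
top {'K': array([[502.81950355,   0.        , 285.80667039],
       [  0.        , 502.81950355, 206.34368249],
       [  0.        ,   0.        ,   1.        ]]), 'dist': array([0.0092773, 0.       , 0.       , 0.       , 0.       ]), 'camera_from_world': array([[ 0.0235982 , -0.99898475,  0.03837435,  0.07027916],
       [ 0.99883243,  0.02517834,  0.04122897, -0.49918339],
       [-0.04215332,  0.03735661,  0.99841253, -0.942097  ],
       [ 0.        ,  0.        ,  0.        ,  1.        ]])}
```

View pics/scene0.png

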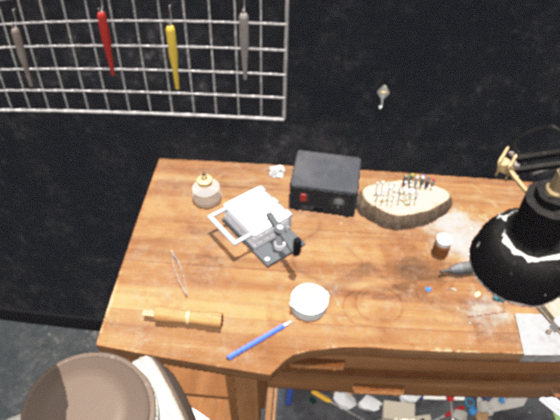

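View pics/top0.png

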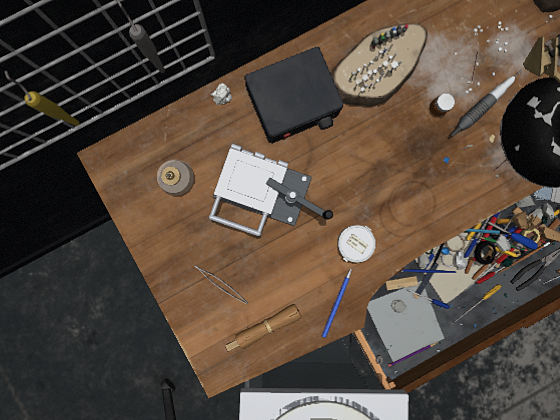

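```bash
cat >> h.py <<'E'
def cast(n,uv,z):
    c=env.get_calibration(n); K,D,T=c["K"],c["dist"],c["camera_from_world"]
    q=cv2.undistortPoints(np.array([[uv]],float),K,D)[0,0]
    R,t=T[:3,:3],T[:3,3]; d=R.T@np.array([q[0],-q[1],-1]); o=-R.T@t
    return o+d*(z-o[2])/d[2]
def proj(n,P):
    c=env.get_calibration(n); K,D,T=c["K"],c["dist"],c["camera_from_world"]
    P=np.atleast_2d(P)@T[:3,:3].T+T[:3,3]
    return cv2.projectPoints(P*[1,-1,-1],np.zeros(3),np.zeros(3),K,D)[0][:,0]
E
python3 - <<'E'
from h import *
p=np.load("pics/top0.npz")["p"][130:270,150:350]
cv2.imwrite("pics/topz.png",cv2.resize(p[:,:,::-1],None,fx=4,fy=4,interpolation=cv2.INTER_CUBIC))
p=np.load("pics/scene0.npz")["p"][160:330,180:340]
cv2.imwrite("pics/scenez.png",cv2.resize(p[:,:,::-1],None,fx=3.5,fy=3.5,interpolation=cv2.INTER_CUBIC))
E
```

```text
(no output)
```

View pics/topz.png

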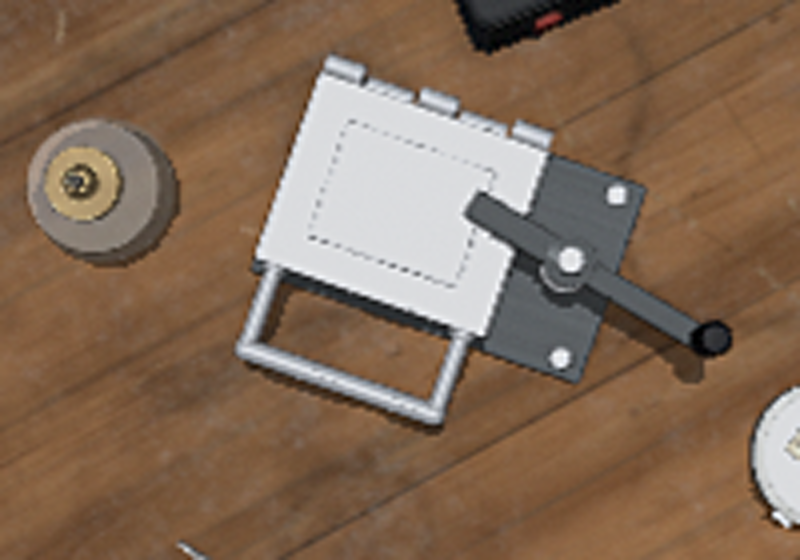

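View pics/scenez.png

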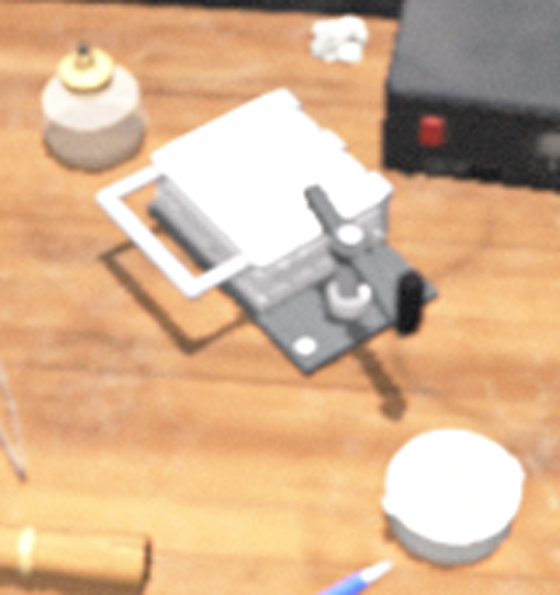

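```bash
cat > m.py <<'E'
from h import *
f=lambda u,v:(150+u/4-.375,130+v/4-.375)
A=cast("top",f(241,350),.046);B=cast("top",f(436,415),.046)
bm=(A+B)/2
# bar direction; also hinge edge / lid side edges at z=.051
y=A-B;y/=np.linalg.norm(y)
L1=cast("top",f(318,72),.051);L2=cast("top",f(258,262),.051);L3=cast("top",f(549,152),.051);L4=cast("top",f(489,337),.051)
print("barlen",np.linalg.norm(A-B))
for a,b in((A,B),(L1,L3),(L2,L4)): d=a-b;print("yaw",np.degrees(np.arctan2(-d[0],d[1])),np.linalg.norm(d))
for a,b in((L1,L2),(L3,L4)): d=a-b;print("yaw",np.degrees(np.arctan2(d[1],d[0])),np.linalg.norm(d))
g=cast("top",f(712,337),.102);pv=cast("top",f(571,258),.07)
print(A,B,bm,"grip",g,"piv",pv,np.linalg.norm((g-pv)[:2]))
print("lidc",(L1+L2+L3+L4)/4)
s=lambda u,v:(180+u/3.5-.35,160+v/3.5-.35)
print("scene grip top",cast("scene",s(412,278),.102),"bar ends",cast("scene",s(105,196),.046),cast("scene",s(193,290),.046))
print("lamp",cast("top",f(85,183),.07),"tin",cast("top",(356.5,243.5),.029))
E
python3 m.py
```

```text
barlen 0.09270785512602882
yaw -17.09922995225133 0.09270785512602882
yaw -17.56670607265555 0.11046921320833183
yaw -16.586985412813096 0.10920879587310138
yaw -15.751917753545806 0.09008600100728245
yaw -16.54237654039561 0.08818759998162339
[0.47282524 0.22049469 0.046     ] [0.44556659 0.13188481 0.046     ] [0.45919591 0.17618975 0.046     ] grip [0.4823057  0.01406436 0.102     ] piv [0.51670502 0.07359121 0.07      ] 0.0687514264090418
lidc [0.53970908 0.14878695 0.051     ]
scene grip top [0.48263979 0.0105917  0.102     ] bar ends [0.47617004 0.21854899 0.046     ] [0.44748203 0.13138903 0.046     ]
lamp [0.54411855 0.28813996 0.07      ] tin [ 0.4308006  -0.04965784  0.029     ]
```

```bash
cat >> h.py <<'E'
from scipy.spatial.transform import Rotation as Rot
def delta(P,Rt=None):
    s=env.sense(); R=Rot.from_rotvec(s["orientation"])
    r=np.zeros(3) if Rt is None else (R.inv()*Rt).as_rotvec(degrees=True)
    print("t",s["time"],"pos",s["eef_pos"].round(4),"F",s["force"].round(1),"gap",round(s["finger_gap"],4),"J",s["joint_positions"].round(2))
    print("dtool",R.inv().apply(np.array(P)-s["eef_pos"]).round(4),"rot",r.round(2)); return R
psi=np.radians(-17)
xh=np.array([np.cos(psi),np.sin(psi),0]);yh=np.array([-xh[1],xh[0],0]);zh=np.array([0,0,1.])
E
python3 -c "
from h import *
print(env.grip_point_offset)
Rt=Rot.from_matrix(np.column_stack([-xh,yh,-zh]))
delta([.4824,.0125,.18],Rt)"
```

```text
0.0187
t 0.1 pos [0.1653 0.5505 0.2307] F [ 0.1 -0.  -0.4] gap 0.0854 J [ 1.14  0.15  1.44  0.    1.55 -0.13]
dtool [-0.4584 -0.4239  0.0511] rot [-0.06 -0.01  0.28]
```

Call:
play_rows(targets=[[0.085,-0.458,-0.424,0.051,0,0,0.3],[0.085,-0.458,-0.424,0.051,0,0,0.3],[0.085,-0.458,-0.424,0.051,0,0,0.3],[0.085,-0.458,-0.424,0.051,0,0,0.3],[0.085,-0.458,-0.424,0.051,0,0,0.3],[0.085,-0.458,-0.424,0.051,0,0,0.3],[0.085,-0.458,-0.424,0.051,0,0,0.3],[0.085,-0.458,-0.424,0.051,0,0,0.3]])

```text
time: 0.9
eef_pos: [0.3681, 0.2052, 0.1986]
orientation: [0.464, 3.107, 0.0]
force: [2.2, -0.1, 0.5]
finger_gap: 0.0851
```

```bash
python3 -c "
from h import *
Rt=Rot.from_matrix(np.column_stack([-xh,yh,-zh]))
delta([.4824,.0125,.18],Rt)"
```

```text
t 0.9 pos [0.3681 0.2052 0.1986] F [ 2.2 -0.1  0.5] gap 0.0851 J [ 0.33 -0.16  1.82 -0.    1.49 -0.95]
dtool [-0.1657 -0.1509  0.0186] rot [ 0.    0.01 -0.01]
```

Call:
play_rows(targets=[[0.085,-0.16,-0.15,0.018,0,0,0],[0.085,-0.16,-0.15,0.018,0,0,0],[0.085,-0.16,-0.15,0.018,0,0,0],[0.085,-0.16,-0.15,0.018,0,0,0],[0.085,-0.16,-0.15,0.018,0,0,0],[0.085,-0.16,-0.15,0.018,0,0,0],[0.085,-0.16,-0.15,0.018,0,0,0],[0.085,-0.16,-0.15,0.018,0,0,0]])

```text
time: 1.7
eef_pos: [0.4764, 0.0176, 0.1808]
orientation: [-0.464, -3.107, -0.0]
force: [0.6, 0.5, -0.6]
finger_gap: 0.0851
```

```bash
python3 -c "
from h import *
Rt=Rot.from_matrix(np.column_stack([-xh,yh,-zh]))
delta([.4824,.0125,.070],Rt)
p,d=env.grab_frame('scene'); cv2.imwrite('pics/s1.png',p[:,:,::-1])"
```

```text
t 1.7 pos [0.4764 0.0176 0.1808] F [ 0.6  0.5 -0.6] gap 0.0851 J [-0.12 -0.03  1.73  0.    1.44 -1.4 ]
dtool [-0.0073 -0.0031  0.1108] rot [ 0.   -0.01  0.03]
```

View pics/s1.png

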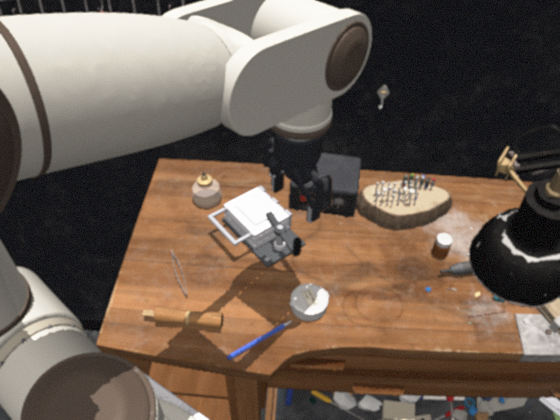

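Call:
play_rows(targets=[[0.06,-0.007,-0.003,0.03,0,0,0],[0.06,-0.007,-0.003,0.055,0,0,0],[0.06,-0.007,-0.003,0.08,0,0,0],[0.06,-0.007,-0.003,0.1,0,0,0],[0.06,-0.007,-0.003,0.11,0,0,0],[0.06,-0.007,-0.003,0.11,0,0,0],[0.06,-0.007,-0.003,0.11,0,0,0]])

```text
time: 2.45
eef_pos: [0.4829, 0.0122, 0.0716]
orientation: [0.464, 3.106, -0.0]
force: [0.2, 0.1, 0.2]
finger_gap: 0.0602
```

```bash
python3 -c "
from h import *
Rt=Rot.from_matrix(np.column_stack([-xh,yh,-zh]))
delta([.4824,.0125,.070],Rt)
for n in ('scene','top'):
  p,d=env.grab_frame(n); p=p[130:270,200:400]
  cv2.imwrite('pics/%s2.png'%n,cv2.resize(p[:,:,::-1],None,fx=3,fy=3,interpolation=cv2.INTER_CUBIC))"
```

```text
t 2.45 pos [0.4829 0.0122 0.0716] F [0.2 0.1 0.2] gap 0.0602 J [-0.13  0.07  1.86 -0.    1.21 -1.41]
dtool [0.0006 0.0001 0.0016] rot [0.   0.05 0.02]
```

View pics/scene2.png

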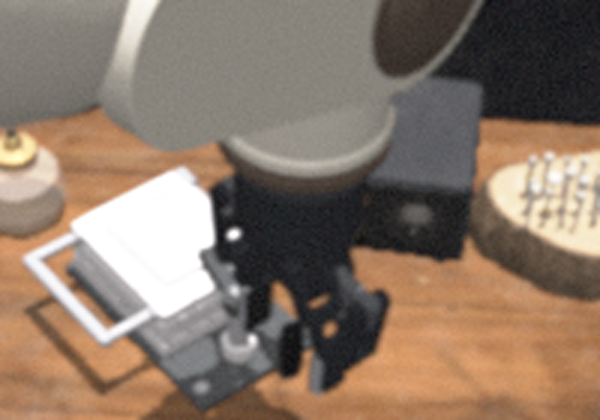

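View pics/top2.png

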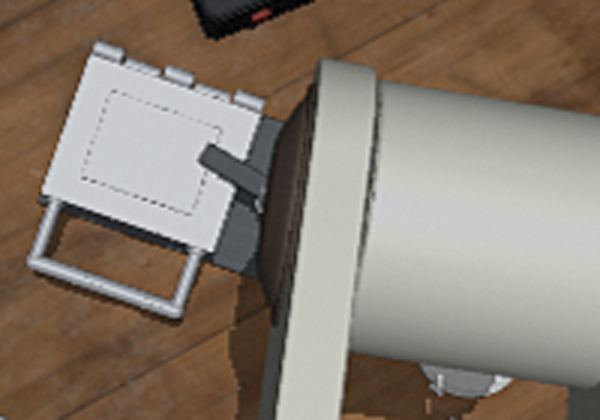

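Call:
play_rows(targets=[[0.0,0,0,0,0,0,0],[0.0,0,0,0,0,0,0],[0.0,0,0,0,0,0,0],[0.0,0,0,0,0,0,0],[0.0,0,0,0,0,0,0],[0.0,0,0,0,0,0,0]], newtons=25)

```text
time: 3.15
eef_pos: [0.4826, 0.0117, 0.071]
orientation: [0.465, 3.107, -0.001]
force: [-3.8, -4.0, 5.4]
finger_gap: 0.0151
```

```bash
python3 -c "
from h import *
R=delta([.4824,.0125,.070])
pv=np.array([.5167,.0741]); s=env.sense(); g=s['eef_pos'][:2]
v=g-pv; print(v,np.linalg.norm(v)); a0=np.arctan2(-v@xh[:2],-v@yh[:2]); print('a0',a0)
M=Rot.from_matrix(np.column_stack([-xh,yh,-zh]))
for a in np.linspace(a0,1.571,15):
  q=pv+.07*(-np.sin(a)*xh-np.cos(a)*yh)[:2]; print(round(a,2),R.inv().apply(np.r_[q-g,0]).round(4))
"
```

```text
t 3.15 pos [0.4826 0.0117 0.071 ] F [-3.8 -4.   5.4] gap 0.0151 J [-0.14  0.07  1.86 -0.    1.21 -1.41]
dtool [0.0005 0.0007 0.001 ] rot [0. 0. 0.]
[-0.03406968 -0.06244395] 0.0711336069111366
a0 0.20275606891018585
0.2 [-0.0002  0.0011 -0.    ]
0.3 [ 0.0064  0.0028 -0.    ]
0.4 [ 0.0128  0.0051 -0.    ]
0.5 [ 0.019   0.0081 -0.    ]
0.59 [ 0.0248  0.0116 -0.    ]
0.69 [ 0.0303  0.0157 -0.    ]
0.79 [ 0.0354  0.0204 -0.    ]
0.89 [ 0.0399  0.0254 -0.    ]
0.98 [ 0.044   0.0309 -0.    ]
1.08 [ 0.0475  0.0368 -0.    ]
1.18 [ 0.0504  0.043  -0.    ]
1.28 [ 0.0527  0.0494 -0.    ]
1.38 [ 0.0544  0.0561 -0.    ]
1.47 [ 0.0554  0.0628 -0.    ]
1.57 [ 0.0557  0.0697 -0.0001]
```

Call:
play_rows(targets=[[0.0,0.003,0.0015,0,0,0,0],[0.0,0.006,0.003,0,0,0,0],[0.0,0.0095,0.004,0,0,0,0],[0.0,0.013,0.005,0,0,0,0],[0.0,0.016,0.0065,0,0,0,0],[0.0,0.019,0.008,0,0,0,0],[0.0,0.022,0.01,0,0,0,0],[0.0,0.025,0.0117,0,0,0,0]])

```text
time: 3.95
eef_pos: [0.4607, 0.0288, 0.0708]
orientation: [-0.465, -3.104, 0.006]
force: [-18.0, -20.5, 14.4]
finger_gap: 0.015
```

Call:
play_rows(targets=[[0.0,0.0055,0.004,0,0,0,0],[0.0,0.0105,0.009,0,0,0,0],[0.0,0.015,0.014,0,0,0,0],[0.0,0.019,0.0193,0,0,0,0],[0.0,0.0225,0.0252,0,0,0,0],[0.0,0.0255,0.0313,0,0,0,0],[0.0,0.0277,0.0377,0,0,0,0],[0.0,0.0294,0.0444,0,0,0,0]])

```text
time: 4.75
eef_pos: [0.4461, 0.0815, 0.0703]
orientation: [-0.465, -3.105, 0.001]
force: [1.3, -5.7, -2.3]
finger_gap: 0.0153
```

```bash
python3 -c "
from h import *
R=delta([.4495,.0945,.070])
print(R.inv().apply(env.sense()['force']))
pv=np.array([.5167,.0741]); s=env.sense(); g=s['eef_pos'][:2]
v=g-pv; print(v,np.linalg.norm(v)); print('a',np.arctan2(-v@xh[:2],-v@yh[:2]))
"
```

```text
t 4.75 pos [0.4461 0.0815 0.0703] F [ 1.3 -5.7 -2.3] gap 0.0153 J [ 0.01  0.01  1.92 -0.    1.21 -1.26]
dtool [0.0005 0.0134 0.0003] rot [0. 0. 0.]
[-2.88106514 -5.11706445  2.34998624]
[-0.07062345  0.00739172] 0.07100922055444406
a 1.3783744445781034
```

Call:
play_rows(targets=[[0.0,0.0006,0.004,0,0,0,0],[0.0,0.001,0.008,0,0,0,0],[0.0,0.0012,0.011,0,0,0,0],[0.0,0.0012,0.0135,0,0,0,0],[0.0,0.0012,0.015,0,0,0,0],[0.0,0.0012,0.015,0,0,0,0]])

```text
time: 5.35
eef_pos: [0.4492, 0.0952, 0.0702]
orientation: [-0.464, -3.105, 0.005]
force: [-7.8, -14.4, 2.6]
finger_gap: 0.0154
```

```bash
cat > a.py <<'E'
from h import *
R=delta([.4495,.0945,.070])
print(R.inv().apply(env.sense()['force']))
pv=np.array([.5167,.0741]); s=env.sense(); g=s['eef_pos'][:2]
v=g-pv; print(v,np.linalg.norm(v)); print('a',np.arctan2(-v@xh[:2],-v@yh[:2]))
E
python3 a.py
```

```text
t 5.35 pos [0.4492 0.0952 0.0702] F [ -7.8 -14.4   2.6] gap 0.0154 J [ 0.04  0.03  1.91 -0.    1.21 -1.23]
dtool [-0.0005 -0.0006  0.0002] rot [0. 0. 0.]
[  3.21102623 -16.07978077  -2.53586395]
[-0.0674727   0.02106437] 0.07068432012366288
a 1.5766936302892007
```

Call:
play_rows(targets=[[0.0,0,0.001,0,0,0,0],[0.0,0,0.002,0,0,0,0],[0.0,0,0.003,0,0,0,0],[0.0,0,0.003,0,0,0,0]])

```text
time: 5.75
eef_pos: [0.4494, 0.0961, 0.0701]
orientation: [-0.464, -3.103, 0.011]
force: [-17.0, -36.7, 8.1]
finger_gap: 0.0153
```

```bash
python3 a.py
```

```text
t 5.75 pos [0.4494 0.0961 0.0701] F [-17.  -36.7   8.1] gap 0.0153 J [ 0.05  0.03  1.91 -0.01  1.21 -1.22]
dtool [-0.0006 -0.0015  0.0001] rot [0. 0. 0.]
[  5.53803413 -40.09735208  -7.7673348 ]
[-0.06731204  0.02203929] 0.0708282564439014
a 1.5905093003166022
```

Call:
play_rows(targets=[[0.0,0,-0.003,0,0,0,0],[0.0,0,-0.003,0,0,0,0],[0.05,0,-0.003,0,0,0,0],[0.05,0,-0.003,0,0,0,0],[0.05,0,-0.003,0,0,0,0],[0.05,0,-0.003,0,0,0,0],[0.05,0,-0.003,-0.03,0,0,0],[0.05,0,-0.003,-0.08,0,0,0]])

```text
time: 6.55
eef_pos: [0.4487, 0.0962, 0.1494]
orientation: [-0.464, -3.102, 0.002]
force: [1.5, -0.7, 1.0]
finger_gap: 0.0501
```

```bash
python3 a.py
```

```text
t 6.55 pos [0.4487 0.0962 0.1494] F [ 1.5 -0.7  1. ] gap 0.0501 J [ 0.04 -0.05  1.81  0.    1.38 -1.23]
dtool [-0.0016 -0.0013  0.0793] rot [0. 0. 0.]
[-1.63792078 -0.20136879 -0.9619074 ]
[-0.06796046  0.02210275] 0.07146436637662076
a 1.588529830447016
```

```bash
python3 -c "
from h import *
Rt=Rot.from_matrix(np.column_stack([yh,xh,-zh]))
delta([.4605,.1755,.16],Rt)"
```

```text
t 6.55 pos [0.4487 0.0962 0.1494] F [ 1.5 -0.7  1. ] gap 0.0501 J [ 0.04 -0.05  1.81  0.    1.38 -1.23]
dtool [ 0.012   0.0792 -0.0107] rot [-0.31 -0.15 89.99]
```

Call:
play_rows(targets=[[0.04,0.012,0.079,-0.011,0,0,8],[0.04,0.012,0.079,-0.011,0,0,16],[0.04,0.012,0.079,-0.011,0,0,24],[0.04,0.012,0.079,-0.011,0,0,32],[0.04,0.012,0.079,-0.011,0,0,40],[0.04,0.012,0.079,-0.011,0,0,48],[0.04,0.012,0.079,-0.011,0,0,56],[0.04,0.012,0.079,-0.011,0,0,64]])

```text
time: 7.35
eef_pos: [0.4619, 0.1754, 0.1617]
orientation: [-2.047, -2.383, 0.0]
force: [0.8, -0.3, 0.3]
finger_gap: 0.0402
```

Call:
play_rows(targets=[[0.04,0,0,0,0,0,8],[0.04,0,0,0,0,0,16],[0.04,0,0,0,0,0,24],[0.04,0,0,0,0,0,26],[0.04,0,0,0,0,0,26],[0.04,0,0,0,0,0,26],[0.04,0,0,0,0,0,26]])

```text
time: 8.05
eef_pos: [0.4619, 0.1753, 0.1617]
orientation: [2.525, 1.87, -0.0]
force: [-0.1, 0.2, -0.3]
finger_gap: 0.0397
```

```bash
python3 -c "
from h import *
Rt=Rot.from_matrix(np.column_stack([yh,xh,-zh]))
delta([.4605,.1755,.046-.0187],Rt)
for n in ('scene','top'):
  p,d=env.grab_frame(n); p=p[130:270,150:350]
  cv2.imwrite('pics/%s3.png'%n,cv2.resize(p[:,:,::-1],None,fx=4,fy=4,interpolation=cv2.INTER_CUBIC))"
```

```text
t 8.05 pos [0.4619 0.1753 0.1617] F [-0.1  0.2 -0.3] gap 0.0397 J [ 0.21  0.02  1.72 -0.    1.4   0.5 ]
dtool [-0.0002 -0.0014  0.1344] rot [-0.    0.01  0.05]
```

View pics/scene3.png

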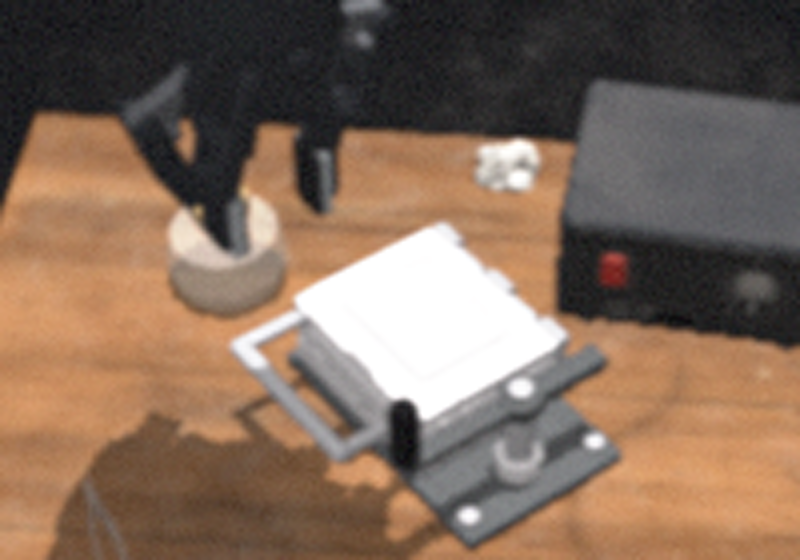

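View pics/top3.png

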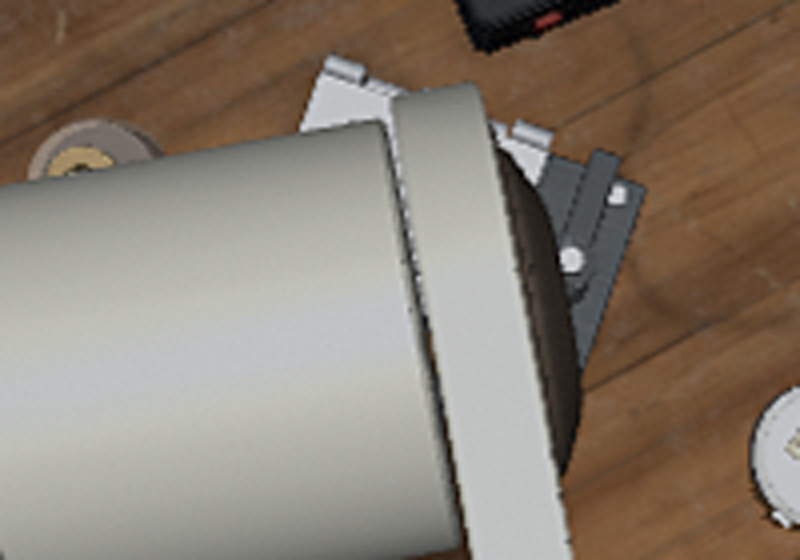

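Call:
play_rows(targets=[[0.03,0,-0.0015,0.03,0,0,0],[0.03,0,-0.0015,0.06,0,0,0],[0.03,0,-0.0015,0.08,0,0,0],[0.03,0,-0.0015,0.1,0,0,0],[0.03,0,-0.0015,0.115,0,0,0],[0.03,0,-0.0015,0.127,0,0,0],[0.03,0,-0.0015,0.133,0,0,0],[0.03,0,-0.0015,0.133,0,0,0]])

```text
time: 8.95
eef_pos: [0.4602, 0.1756, 0.0283]
orientation: [-2.525, -1.868, 0.001]
force: [0.2, -1.3, 1.4]
finger_gap: 0.03
```

```bash
python3 -c "
from h import *
Rt=Rot.from_matrix(np.column_stack([yh,xh,-zh]))
delta([.4605,.1755,.046-.0187],Rt)
for n in ('scene',):
  p,d=env.grab_frame(n); p=p[130:270,150:350]
  cv2.imwrite('pics/%s4.png'%n,cv2.resize(p[:,:,::-1],None,fx=4,fy=4,interpolation=cv2.INTER_CUBIC))"
```

```text
t 8.95 pos [0.4602 0.1756 0.0283] F [ 0.2 -1.3  1.4] gap 0.03 J [ 0.21  0.15  1.88 -0.    1.12  0.5 ]
dtool [-0.      0.0003  0.001 ] rot [-0.04  0.03 -0.01]
```

View pics/scene4.png

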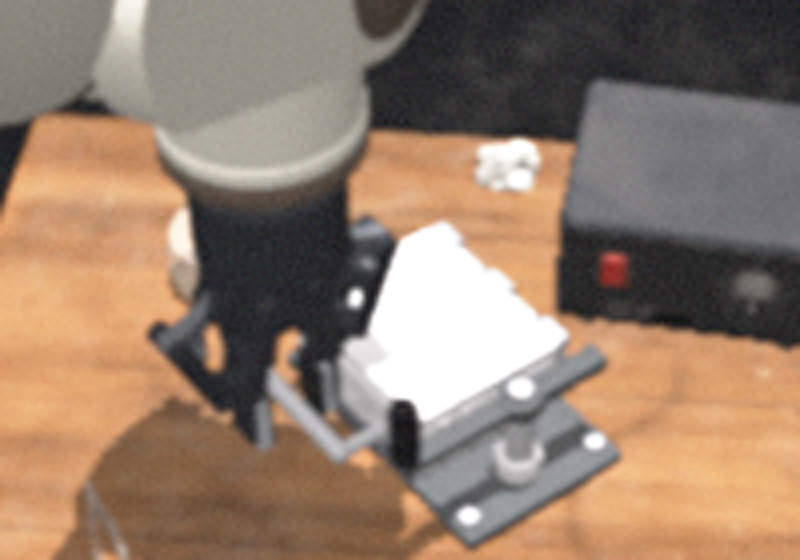

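Fingers straddle the bar (bar about (270,385) lies between finger tips at (262,430) and (325,390)). Close.

Call:
play_rows(targets=[[0.0,0,0,0,0,0,0],[0.0,0,0,0,0,0,0],[0.0,0,0,0,0,0,0],[0.0,0,0,0,0,0,0],[0.0,0,0,0,0,0,0]], newtons=40)

```text
time: 9.5
eef_pos: [0.4617, 0.1756, 0.0297]
orientation: [2.524, 1.867, 0.004]
force: [5.7, -2.4, -0.2]
finger_gap: 0.0083
```

```bash
cat > lid.py <<'E'
from h import *
import sys
# rows: rigid motion of the bar on the arc, tool tilt k*theta about grasp point
s=env.sense();R0=Rot.from_rotvec(s['orientation']);p0=s['eef_pos'];gp=p0-.0187*R0.apply([0,0,1.])
print("t",s["time"],'pos',p0,'F',s['force'].round(1),'gap',s['finger_gap'],'J',s['joint_positions'].round(2))
t0,t1,n,k=map(float,sys.argv[1:5]); bar=lambda t:134e-3*(-np.cos(t)*xh+np.sin(t)*zh)
t0,t1=np.radians([t0,t1])
for t in np.linspace(t0,t1,int(n)+1)[1:]:
    g=gp+bar(t)-bar(t0); R=Rot.from_rotvec(k*(t-t0)*yh)*R0
    p=g+.0187*R.apply([0,0,1.])
    print(round(np.degrees(t),1),R0.inv().apply(p-p0).round(4),(R0.inv()*R).as_rotvec(degrees=True).round(1))
E
python3 lid.py 0 50 24 .5
```

```text
t 9.5 pos [0.46165087 0.17556863 0.02968741] F [ 5.7 -2.4 -0.2] gap 0.008304704890635691 J [ 0.21  0.14  1.88 -0.    1.12  0.51]
2.1 [ 0.     -0.0002 -0.0049] [ 1. -0.  0.]
4.2 [ 0.     -0.0003 -0.0097] [ 2.1 -0.   0. ]
6.2 [ 0.     -0.0002 -0.0146] [ 3.1 -0.   0. ]
8.3 [ 0.      0.0001 -0.0195] [ 4.2 -0.   0. ]
10.4 [ 0.      0.0006 -0.0243] [ 5.2 -0.   0. ]
12.5 [ 0.      0.0012 -0.0291] [ 6.2 -0.   0. ]
14.6 [ 0.      0.002  -0.0339] [ 7.3 -0.   0. ]
16.7 [ 0.      0.003  -0.0386] [ 8.3 -0.   0. ]
18.7 [ 0.      0.0042 -0.0433] [ 9.4 -0.   0. ]
20.8 [ 0.      0.0055 -0.0479] [10.4 -0.   0. ]
22.9 [ 0.      0.007  -0.0525] [11.5 -0.   0. ]
25.0 [ 0.0001  0.0087 -0.057 ] [12.5 -0.   0. ]
27.1 [ 0.0001  0.0105 -0.0615] [13.5 -0.   0. ]
29.2 [ 0.0001  0.0125 -0.0659] [14.6 -0.   0. ]
31.2 [ 0.0001  0.0146 -0.0702] [15.6 -0.   0. ]
33.3 [ 0.0001  0.0169 -0.0744] [16.7 -0.   0. ]
35.4 [ 0.0001  0.0193 -0.0785] [17.7 -0.   0. ]
37.5 [ 0.0001  0.0219 -0.0825] [18.7 -0.   0. ]
39.6 [ 0.0001  0.0246 -0.0864] [19.8 -0.   0. ]
41.7 [ 0.0001  0.0275 -0.0902] [20.8 -0.   0. ]
43.7 [ 0.0001  0.0305 -0.0939] [21.9 -0.   0. ]
45.8 [ 0.0001  0.0336 -0.0975] [22.9 -0.   0. ]
47.9 [ 1.000e-04  3.690e-02 -1.009e-01] [24. -0.  0.]
50.0 [ 1.000e-04  4.020e-02 -1.043e-01] [25. -0.  0.]
```

Call:
play_rows(targets=[[0.0,0,0.0,-0.005,1,0,0],[0.0,0,0.0,-0.01,2,0,0],[0.0,0,0.0,-0.0145,3,0,0],[0.0,0,0.0,-0.0195,4,0,0],[0.0,0,0.0006,-0.0243,5,0,0],[0.0,0,0.0012,-0.029,6,0,0],[0.0,0,0.002,-0.034,7.3,0,0],[0.0,0,0.003,-0.0386,8.3,0,0]])

```text
time: 10.3
eef_pos: [0.4645, 0.1745, 0.0681]
orientation: [-2.431, -1.798, 0.128]
force: [9.8, -1.3, -6.9]
finger_gap: 0.0082
```

```bash
cat > st.py <<'E'
from h import *
s=env.sense();R0=Rot.from_rotvec(s['orientation']);p0=s['eef_pos'];gp=p0-.0187*R0.apply([0,0,1.])
hinge=np.array([.4617,.1756,.046])+.134*xh
v=gp-hinge;print('t',s['time'],'r',np.hypot(v@xh,v[2]),'ang',np.degrees(np.arctan2(v[2],-v@xh)),'asin',np.degrees(np.arcsin(v[2]/.134)),'lat',v@yh,'Ftool',R0.inv().apply(s['force']).round(1),'gap',s['finger_gap'],'tilt',np.degrees(np.arccos(-R0.apply([0,0,1])[2])))
print(s['joint_positions'].round(2))
E
python3 st.py; python3 lid.py 16.7 33.3 8 .5
```

```text
t 10.3 r 0.1345640182049053 ang 17.5467480780324 asin 17.623018986715824 lat -0.0002206447457725677 Ftool [ 1.6 10.6  5.4] gap 0.008240356033806623 tilt 8.190660309763365
[0.16 0.18 1.75 0.07 1.34 0.44]
t 10.3 pos [0.46453943 0.17451374 0.06805963] F [ 9.8 -1.3 -6.9] gap 0.008240356033806623 J [0.16 0.18 1.75 0.07 1.34 0.44]
18.8 [ 0.      0.0005 -0.0048] [ 1. -0.  0.]
20.8 [ 0.      0.0011 -0.0096] [ 2.1 -0.   0. ]
22.9 [ 0.      0.0019 -0.0143] [ 3.1 -0.   0. ]
25.0 [ 0.      0.0029 -0.019 ] [ 4.1 -0.   0. ]
27.1 [ 0.      0.004  -0.0236] [ 5.2 -0.   0. ]
29.1 [ 0.      0.0054 -0.0282] [ 6.2 -0.   0. ]
31.2 [ 0.      0.0068 -0.0328] [ 7.3 -0.   0. ]
33.3 [ 0.      0.0085 -0.0372] [ 8.3 -0.   0. ]
```

Call:
play_rows(targets=[[0.0,0,0.001,-0.005,1,0,0],[0.0,0,0.002,-0.0095,2,0,0],[0.0,0,0.003,-0.0143,3,0,0],[0.0,0,0.004,-0.019,4,0,0],[0.0,0,0.005,-0.0236,5.2,0,0],[0.0,0,0.0064,-0.0282,6.2,0,0],[0.0,0,0.0078,-0.0328,7.3,0,0],[0.0,0,0.0095,-0.0372,8.3,0,0]])

```text
time: 11.1
eef_pos: [0.4774, 0.1704, 0.1031]
orientation: [-2.329, -1.723, 0.254]
force: [-3.1, 0.3, -3.3]
finger_gap: 0.0085
```

```bash
python3 st.py; python3 lid.py 33.3 50 8 .5
```

```text
t 11.1 r 0.13488137452953655 ang 33.8011805490112 asin 34.053850378156675 lat -0.0003745796660856032 Ftool [-0.6 -2.   4.1] gap 0.008478271642610485 tilt 16.718236250023764
[0.12 0.26 1.61 0.12 1.55 0.39]
t 11.1 pos [0.47740431 0.17040192 0.10312666] F [-3.1  0.3 -3.3] gap 0.008478271642610485 J [0.12 0.26 1.61 0.12 1.55 0.39]
35.4 [-0.      0.0011 -0.0047] [ 1. -0. -0.]
37.5 [-0.      0.0024 -0.0093] [ 2.1 -0.  -0. ]
39.6 [-0.      0.0039 -0.0138] [ 3.1 -0.  -0. ]
41.6 [-0.      0.0056 -0.0183] [ 4.2 -0.  -0. ]
43.7 [-0.      0.0074 -0.0227] [ 5.2 -0.  -0. ]
45.8 [-0.      0.0093 -0.0271] [ 6.3 -0.  -0. ]
47.9 [-0.      0.0114 -0.0313] [ 7.3 -0.  -0. ]
50.0 [-0.      0.0137 -0.0355] [ 8.3 -0.  -0. ]
```

Call:
play_rows(targets=[[0.0,0,0.001,-0.0047,1,0,0],[0.0,0,0.0024,-0.0093,2,0,0],[0.0,0,0.0039,-0.0138,3,0,0],[0.0,0,0.0056,-0.0183,4.2,0,0],[0.0,0,0.0074,-0.0227,5.2,0,0],[0.0,0,0.0093,-0.0271,6.3,0,0],[0.0,0,0.0114,-0.0313,7.3,0,0],[0.0,0,0.0137,-0.0355,8.3,0,0]])

```text
time: 11.9
eef_pos: [0.4994, 0.1634, 0.1334]
orientation: [-2.225, -1.646, 0.367]
force: [-8.2, -3.7, 2.2]
finger_gap: 0.0083
```

Call:
play_rows(targets=[[0.0,0,0,0,0,0,0],[0.0,0,0,0,0,0,0],[0.0,0,0,0,0,0,0],[0.0,0,0,0,0,0,0]])

```text
time: 12.3
eef_pos: [0.4994, 0.1635, 0.1333]
orientation: [-2.225, -1.646, 0.366]
force: [-7.2, -3.2, 2.7]
finger_gap: 0.0088
```

```bash
python3 st.py; python3 -c "
from h import *
for n in ('scene','top'):
  p,d=env.grab_frame(n);np.savez('pics/%s5.npz'%n,p=p,d=d); p=p[110:260,150:350]
  cv2.imwrite('pics/%s5.png'%n,cv2.resize(p[:,:,::-1],None,fx=4,fy=4,interpolation=cv2.INTER_CUBIC))"
```

```text
t 12.3 r 0.13549180610051986 ang 50.3195405955631 asin 51.09473305224281 lat -0.0005901786806240192 Ftool [-5.2 -6.5  0. ] gap 0.00876017447327682 tilt 24.99521770164651
[0.07 0.36 1.44 0.16 1.75 0.37]
```

View pics/scene5.png

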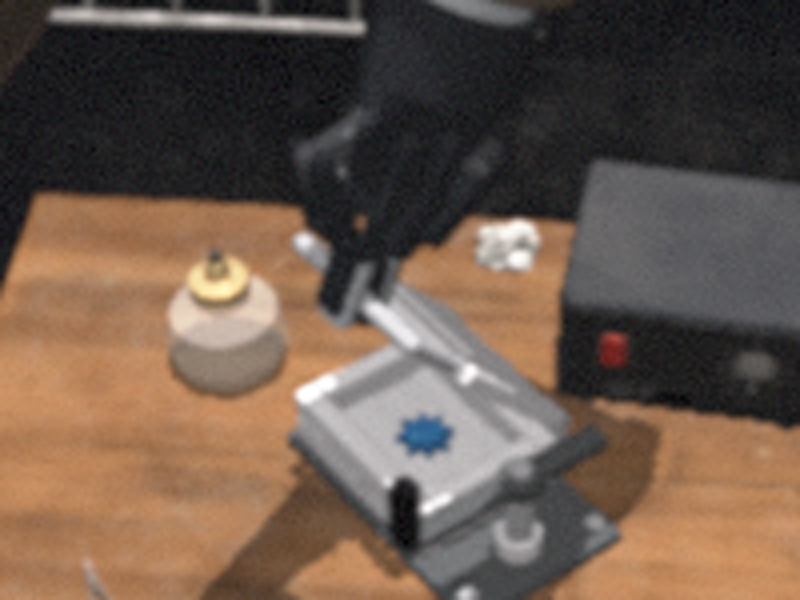

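View pics/top5.png

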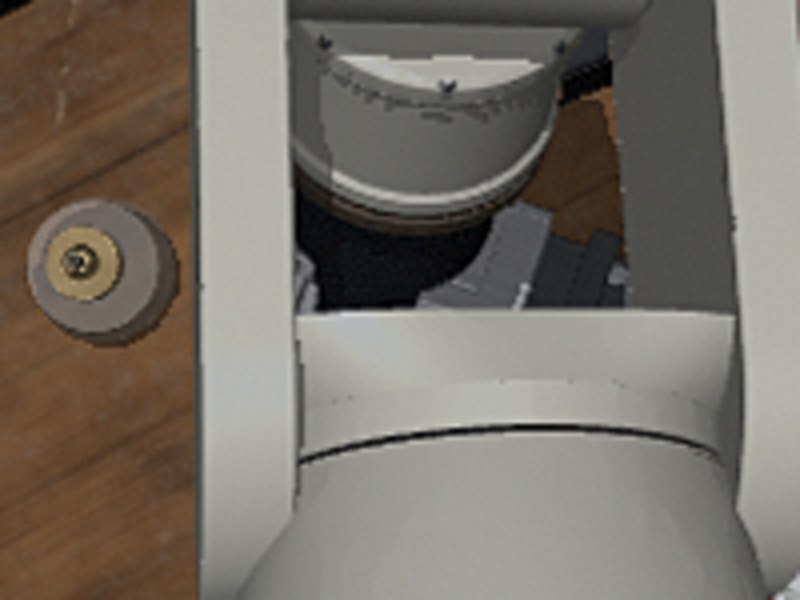

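```bash
python3 -c "
from h import *
bm=np.array([.4617,.1756,.046])
hin=bm+.134*xh
s=lambda u,v:(150+u/4-.375,110+v/4-.375)
for uv,y in ((s(306,242),.043),(s(468,375),-.043)):
  a=cast('scene',uv,0);b=cast('scene',uv,.2);d=b-a
  t=(y-(a-hin)@yh)/(d@yh); q=a+t*d-hin; print(q@xh,q[2],np.hypot(q@xh,q[2]),np.degrees(np.arctan2(q[2],-q@xh)))
for th in (48,50,52):
  t=np.radians(th); print(th,(proj('scene',[hin+.134*(-np.cos(t)*xh+np.sin(t)*zh)+y*yh for y in(.043,-.043)])-[149.625,109.625])*4)
# shut check with first image
print((proj('scene',[bm+y*yh for y in(.043,-.043)])-[179.65,159.65])*3.5)
"
```

```text
-0.08625737652580251 0.10112371398277438 0.1329147867424239 49.536199233004595
-0.05239679995275463 0.05556958246744287 0.07637671857899449 46.683253074676905
48 [[300.47884759 247.18683525]
 [405.58391448 342.67102512]]
50 [[306.04784372 239.55256733]
 [411.49298741 334.72088674]]
52 [[311.81264402 232.0171106 ]
 [417.59331278 326.86065045]]
[[105.36986164 199.17808073]
 [190.40210127 285.82328081]]
```

Call:
play_rows(targets=[[0.0,0.0003,-0.0002,-0.0007,0,0,0],[0.0,0.0005,-0.0003,-0.0014,0,0,0],[0.0,0.0005,-0.0003,-0.0014,0,0,0],[0.0,0.0005,-0.0003,-0.0014,0,0,0]])

```text
time: 12.8
eef_pos: [0.5002, 0.1633, 0.1342]
orientation: [-2.227, -1.646, 0.366]
force: [-3.2, -8.0, -2.7]
finger_gap: 0.0085
```

```bash
python3 st.py; python3 -c "
from h import *
p,d=env.grab_frame('scene'); q=p[160:210,215:275]
a=cv2.resize(q[:,:,::-1],None,fx=8,fy=8,interpolation=cv2.INTER_CUBIC)
o=np.load('pics/scene0.npz')['p'][205:255,200:245]
cv2.imwrite('pics/s6.png',a)
cv2.imwrite('pics/s6o.png',cv2.resize(o[:,:,::-1],None,fx=8,fy=8,interpolation=cv2.INTER_CUBIC))
bm=np.array([.4617,.1756,.046]);hin=bm+.134*xh
print('shut',(proj('scene',[bm+y*yh for y in(.041,0,-.041)])-[199.5,204.5])*8-.5)
for th in (48,50,52):
  t=np.radians(th); print(th,(proj('scene',[hin+.134*(-np.cos(t)*xh+np.sin(t)*zh)+y*yh for y in(.041,.0,-.041)])-[214.5,159.5])*8-.5)
"
```

```text
t 12.8 r 0.1356613819516086 ang 50.83101613814791 asin 51.7113199428177 lat -0.0004848128000023294 Ftool [-8.6  0.5  2.7] gap 0.008511044066370904 tilt 24.938865703180078
[0.07 0.36 1.44 0.15 1.75 0.37]
shut [[ 85.86289127 100.37317172]
 [176.46568584 192.79495264]
 [271.1767458  289.20302302]]
48 [[ 86.11466928  99.10445655]
 [183.97476797 188.00781415]
 [286.54056793 281.18421711]]
50 [[ 97.2677671   83.82143236]
 [195.44490009 172.42553521]
 [298.34216629 265.29881411]]
52 [[108.8123225   68.7356799 ]
 [207.3027846  157.03269408]
 [310.52654686 249.5936977 ]]
```

View pics/s6.png

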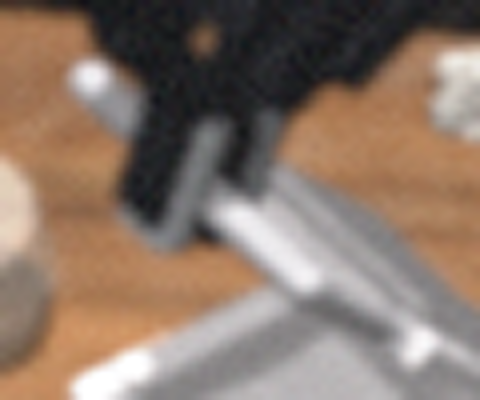

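View pics/s6o.png

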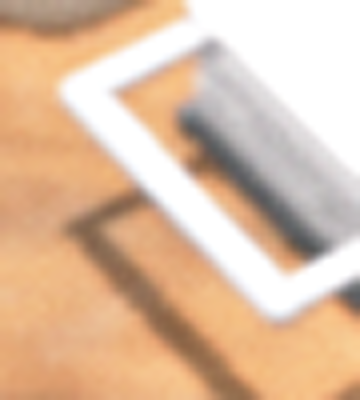

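Call:
play_rows(targets=[[0.0,0,0,0,0,0,0],[0.0,0,0,0,0,0,0],[0.0,0,0,0,0,0,0],[0.0,0,0,0,0,0,0],[0.0,0,0,0,0,0,0]])

```text
time: 13.35
eef_pos: [0.5002, 0.1633, 0.1342]
orientation: [-2.227, -1.646, 0.366]
force: [-3.7, -8.2, -4.3]
finger_gap: 0.0084
```

```bash
python3 st.py; python3 -c "
from h import *
p,d=env.grab_frame('scene'); cv2.imwrite('pics/s7.png',p[:,:,::-1])"
```

```text
t 13.35 r 0.13566459335882486 ang 50.83584384454814 asin 51.71802049962664 lat -0.0005000343304023304 Ftool [-8.9  0.8  4.4] gap 0.008357762100910935 tilt 24.939899629955168
[0.07 0.36 1.44 0.15 1.75 0.37]
```

View pics/s7.png

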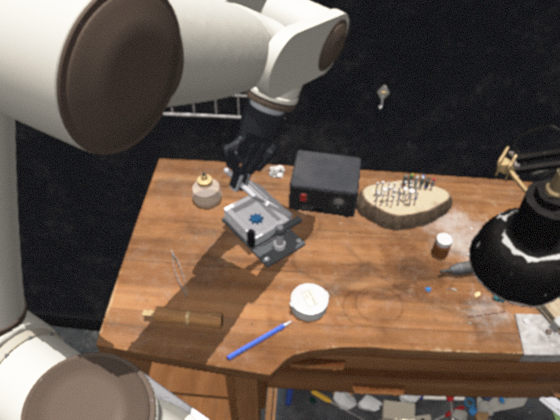

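The lid is held open by the bar. The lamp (206,190) and tin (310,301) are where they started, and the lever grip is at (250,237). The pose is steady, so I'm signing off.

```bash
python3 -c "
from h import *
print(env.sign_off())"
```

```text
the job is handed in; nothing more can be done
None
```

The press is unlocked and its lid is held at about 50° by the gripper. I handed the job in at about 13.4 s.

- **Lever:** I gripped it and swung it clockwise until it hit the stop, where the push rose to about 40 N with almost no further movement. The lid was shut throughout. A picture taken after I let go shows the lever's nose parallel to the press's x axis (18.3° in the image against 18.0° for the lid edge).
- **Lid:** I gripped the bar at 40 N and raised it along its arc, tilting the tool 25°. In the scene camera the bar sits at 50° ± about 0.5°. The arm's own position reads 50.8°, but that includes the bar sitting about 2 mm off the centre of the pads; allowing for this it gives about 50°.
- **Hold:** Over the last 0.5 s neither the pose nor the grip changed measurably. A steady sideways force of about 9 N remained on the tool along the bar. I left it because the hold was stable.
- **Lamp and tin:** Both look to be where they started in the last scene picture. I did not measure their positions again.

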